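# Draw the yellow document tray out with the pull hook

## Task

In this records room, take the pull hook from its green mat, drop its prong into the steel ring of the yellow-fronted tray and slowly draw that tray all the way out until it meets its stop; keep it pulled firmly against the stop (about 12 N, never over 25 N) for a second so that it is surely home. Then unhook, lay the hook flat on its green mat again, lowering it right down before letting go, and leave the tray out. Move trays with the hook only, not with the gripper, and do not disturb the red-fronted tray or the things on the desk.

Things in the scene. Friction and masses are not known exactly. Their poses are not given: they have to be found in the camera images.
- rack: Low black slotted-angle desk rack, fixed, 240 deep (its x) x 320 wide (its y) x 185 high at the corner posts, with ledgers lying on its top board up to 217 high. Origin under its centre on the desk; its open front faces its -x. Two bays side by side, centred at y = +78 and -78 mm in its frame; each holds one sliding tray. Which tray is in which bay varies.
- yellow_tray_eye (a point): Centre of the hole of the steel pull ring on the front of the yellow-fronted tray (tray 215 long, 138 wide, 92 high). The ring lies level (hole axis vertical, z up): inner diameter 15, wire 6 thick, outer diameter 27; its centre is 20 mm ahead of the tray's front face and 79 mm above the desk. The point's axes are the tray's: -x points out of the rack, along which the tray slides.
- yellow_tray: The yellow-fronted tray; origin at the centre of its underside, 34 mm above the desk, front face at its -x end. It slides straight out along -x of the rack with about 3 N of friction and stays where it is left. From where it is found it can still be drawn 70 to 120 mm before a hard stop; how far differs each time, cannot be seen or read from its pose, and must be felt.
- red_tray_eye (a point): The same point on the red-fronted tray, which is otherwise alike and must stay as it is.
- hook_grip (a point): Centre of the wooden handle of the pull hook (half-way up). The handle is a block 85 long (x) x 24 wide (y) x 46 high (z), lying on its underside on the mat, grasped across its width. From its +x end a steel rod 8 thick runs level along +x, its axis 15 mm above the handle's centre, to 125 mm from the handle's centre, and there bends straight down as a prong 8 thick with a round tip. Whole hook about 0.14 kg.
- hook_tip (a point): Centre of the round end (4 mm radius) of the hook's prong: 125 mm along the hook's +x from point hook_grip and 17 mm below it; the lowest point of the prong is 4 mm lower, 2 mm above the handle's underside.
- hook: The pull hook; origin at the centre of the handle's underside, x towards the prong, z up.
- mat: Green desk mat, fixed, 220 (x) x 270 (y) x 4 mm thick; origin under its centre on the desk. The hook lies on it at the start.
- ledger_mid (a point): Centre of a loose closed ledger lying flat, 120 x 170 x 35 high. Bystander.
- clip_cup_mid (a point): Centre of an open blue clip cup, 60 across, 45 high. Bystander.
- stamp_mid (a point): Centre of a dark wooden hand stamp standing upright, 42 across, 46 high. Bystander.
Mind the look-alikes: they are no part of the job. Of the things that look like the hook, the middle-sized one is meant.

How it is judged:
On the way, in this order (a step that is already met when the one before it is completed fails the run):
1. the hook's prong is down through the yellow tray's ring (horizontal distance between hook_tip and yellow_tray_eye below 0.008 m and z of hook_tip in the frame of yellow_tray_eye between -0.03 and -0.004 m), for 0.1 s.
2. the yellow tray is drawn out and the hook pulls it against its stop with more than 7 N (x of yellow_tray_eye in the frame of rack below -0.245 m and contact force between hook and yellow_tray above 7 N), for 0.4 s.
3. the hook is lowered onto the mat (within 12 mm) while still held (z of hook in the frame of mat below 0.016 m and contact force between the fingers and hook above 1 N), for 0.05 s.
At the end, for the whole second after the job is handed in: The yellow tray is still drawn out (its ring's centre at least 240 mm ahead of the rack's centre); the hook lies flat (within 0.12 rad) on the green mat at rest, both its handle's centre and its prong within the mat's outline; the red tray and the desk things are where they were (x of yellow_tray_eye in the frame of rack below -0.24 m and angle between hook's own z axis and vertical below 0.12 rad and z of hook in the frame of mat below 0.008 m and linear speed of hook below 0.01 m/s and x of hook_grip in the frame of mat between -0.11 and 0.11 m and y of hook_grip in the frame of mat between -0.135 and 0.135 m and x of hook_tip in the frame of mat between -0.11 and 0.11 m and y of hook_tip in the frame of mat between -0.135 and 0.135 m); the robot touches nothing.
It fails at once if the hook and the yellow tray press on each other with more than 25 N (contact force between hook and yellow_tray above 25 N).
It fails at once if the gripper or arm touches the yellow tray (contact force between any of the fingers, the arm and yellow_tray above 1 N).
It fails at once if the red tray is shifted more than 6 mm (distance of red_tray_eye from where it was at the start of the episode above 0.006 m).
It fails at once if the ledger, clip cup or stamp is moved more than 20 mm (distance of any of ledger_mid, clip_cup_mid, stamp_mid from where it was at the start of the episode above 0.02 m).
It also fails if it takes over 69 s, if anything falls off the work surface, if the arm or the gripper's body presses on something with over 40 N, if the wrist force passes 120 N, or if a joint passes its speed limit or range.

## Robot

A 6-joint arm with a two-finger parallel gripper is mounted at the origin on the work surface. World frame = base frame: x ahead of the robot, y to its left, z up, the work surface at z = 0. Lengths are in m, angles in rad, forces in N, time in s.
With the tool pointing down it reaches from about 0.225 to 0.875 m from the base axis. Payload 3.4 kg.
Tool frame: the origin (TCP) lies at the very end of the fingers, on their centre line; the grasp point (between the pads) lies 19 mm behind it; z points along the fingers, x is the direction in which the jaws open and shut, and the axes are right-handed (so a half turn about z gives the same grasp; the last joint's range is limited). The gripper opens to 85 mm and grips with 20 to 120 N. Pads are 22 mm wide; open, the fingers measure 114 mm over their backs; the gripper's body (76 mm by 85 mm) begins 54 mm behind the grasp point. The pads swing forward as they close: fully open they stand 13 mm farther back than shut.
Start: joints at [-1.355, 0.276, 1.505, -0, 1.361, -0.121], TCP at [0.19, -0.543, 0.231] pointing down, gripper open.
Joint ranges: [-2.89, 2.89], [-0.75, 2.08], [0.22, 2.7], [-1.18, 4.32], [0.11, 2.71], [-2.7, 2.7]. Speed limits (rad/s): [2.57, 2.57, 3.14, 3.14, 3.14, 3.14].

## Interface

Orientations are given as a unit quaternion [w, x, y, z].
In Python, from rig import manip gives the robot as it stands.
- The arm moves only by the tool send_rows, never from a script. Its argument "increments" is a list of rows, each a list of 5 numbers: the opening, from 0 (shut) to 1 (fully open), then the shift along the tool's x, y, z in m, then the turn about the tool's z in rad. A call has 1 to 8 rows; each row shifts and turns the commanded pose from where the row before left it, along the tool's axes as they then stand; what a row does not reach is not made up. A row lasts 1/8 s, in which the tool goes at most 62.5 mm and 10.7 degrees, less where a joint would pass 70% of its speed; a pose out of reach is approached as far as the arm can. A call is refused whole if a number of a shift passes 0.0625 or a number of a turn 0.188, either way. A call with a gripper value outside its range is refused whole. The fingers move at their own pace and stop on an object; "squeeze" is the grip in N (left out, the last holds). Time passes only in rows, so rows that do not move let the fingers close. It gives the time, the measured TCP pose, the force and the opening at its end, in the units of the state.
- manip.get_state(): the state, without advancing time (a new reading comes with each control period).
- manip.get_image(name): name is "scene" or "top" or "wrist"; returns the picture (400x640x3 uint8, red, green, blue); there is no depth.
- manip.calibration(name): a dict with "fx", "fy", "cx", "cy" (pixels), "distortion" ([k1, k2, p1, p2, k3] as OpenCV has them; the pictures are not rectified), "camera_from_world" (4x4, takes a point from world to camera coordinates). Camera axes: x right, y up, looking along -z (the intrinsics and any distortion apply to the point x, -y, -z); pixel columns grow to the right and rows downward; lengths in m; the calibration is good to about 2 mm. A picture is of the moment at which its call begins: read the wrist's pose just before it. calibration takes no time and is no camera call; for the wrist camera it gives the pose at the moment of the call.
- manip.sign_off(): hands the job in, once; it reports no verdict.
The state is a dict: "clock": time; "qpos": joint angles; "qd": joint speeds; "effort": joint torques, N m; "position": TCP position; "ee_rot": TCP orientation; "contact_force": force on the tool from outside, world axes, zero at the start; "moment": the same for the moment, N m; "width": finger opening in m.
Only numpy, scipy, OpenCV 4.12 (cv2) and the standard library are available. Lean on these libraries where they do the work, as an engineer would, in place of code of your own. Each camera call takes 0.05 s, during which the arm holds its last target.

## Working session

There is one attempt and no reset: what is moved stays moved. The work goes in short steps, Python scripts to look and compute and a tool call to move; the robot and the scene stay as the last step left them, time stands still between calls to the robot, and variables do not carry over. Pictures are saved under pics/ and viewed, and the job is handed in when it is done.

Besides the shell and the picture viewer there is one more tool, called after ">>>" by a JSON object that holds its "api" and its "payload", one argument or row to a line. send_rows: Moves the arm, as the interface text tells. Its arguments: {"type":"object","properties":{"increments":{"type":"array","items":{"type":"array","items":{"type":"number"}}},"squeeze":{"type":"number"}},"required":["increments"]}

```bash
mkdir -p pics; ls
python3 - <<'E'
from rig import manip
import cv2,numpy as np
s=manip.get_state();print({k:np.round(v,4).tolist() for k,v in s.items()})
for n in ["scene","top","wrist"]:
    c=manip.calibration(n);print(n,c)
    im=manip.get_image(n);cv2.imwrite(f"pics/{n}0.png",im[:,:,::-1])
E
```

```text
pics
{'clock': 0.0, 'qpos': [-1.355, 0.2766, 1.5061, 0.0, 1.3607, -0.121], 'qd': [-0.0003, -0.0006, 0.0027, 0.0005, -0.0013, -0.0007], 'effort': [-0.0001, -41.6774, -24.5805, -0.0001, 0.011, 0.0], 'position': [0.1899, -0.5422, 0.2304], 'ee_rot': [-0.0006, 0.8156, -0.5786, -0.0007], 'contact_force': [-1.0797, -0.0625, -0.1731], 'moment': [-0.094, 0.0215, 0.0253], 'width': 0.0857}
scene {'fx': 370.6439657190386, 'fy': 370.6439657190386, 'cx': 317.48606850701736, 'cy': 202.4788955055479, 'distortion': array([-0.05705411,  0.        ,  0.        ,  0.        ,  0.        ]), 'camera_from_world': array([[-0.79519873,  0.60612386, -0.01651844,  0.38039425],
       [-0.38506903, -0.48376916,  0.78593209,  0.15814183],
       [ 0.46838108,  0.63133293,  0.61809214, -1.28576924],
       [ 0.        ,  0.        ,  0.        ,  1.        ]])}
top {'fx': 445.3455047014518, 'fy': 445.3455047014518, 'cx': 314.6070112959414, 'cy': 204.04507485626166, 'distortion': array([-0.01813292,  0.        ,  0.        ,  0.        ,  0.        ]), 'camera_from_world': array([[ 0.00864486, -0.9999419 ,  0.00643844,  0.04888984],
       [ 0.99719125,  0.00909976,  0.07434253, -0.50350242],
       [-0.0743968 ,  0.00577767,  0.99721198, -1.30105734],
       [ 0.        ,  0.        ,  0.        ,  1.        ]])}
wrist {'fx': 357.1420829642134, 'fy': 357.1420829642134, 'cx': 319.9361363852911, 'cy': 194.73820560316636, 'distortion': array([0.01440381, 0.        , 0.        , 0.        , 0.        ]), 'camera_from_world': array([[ 3.30419966e-01, -9.43833798e-01, -6.38383150e-04,
        -5.75420057e-01],
       [ 8.98559924e-01,  3.14777188e-01, -3.05786501e-01,
         3.88945336e-02],
       [ 2.88812583e-01,  1.00464340e-01,  9.52099894e-01,
        -3.79060685e-01],
       [ 0.00000000e+00,  0.00000000e+00,  0.00000000e+00,
         1.00000000e+00]])}
```

View pics/scene0.png

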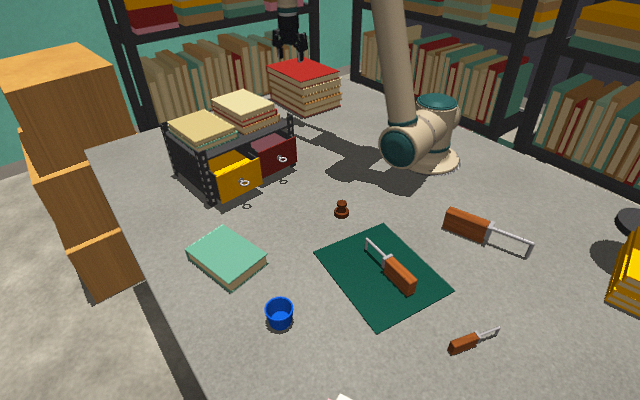

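View pics/top0.png

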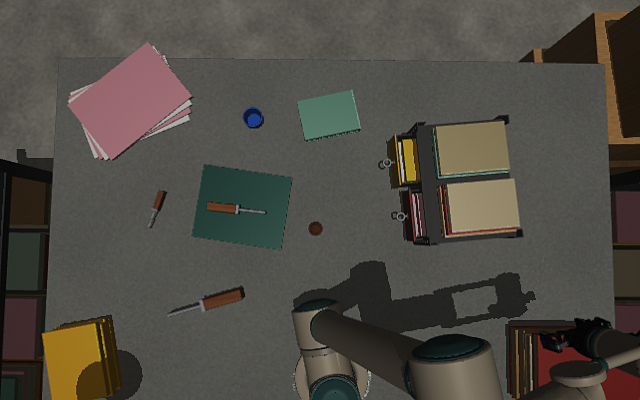

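View pics/wrist0.png

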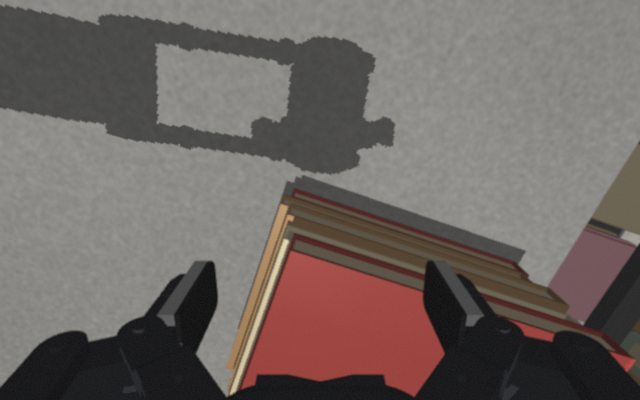

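The scene picture shows the rack with the yellow tray in the far bay (ring near 244,182) and the red one in the near bay (282,158). The middle-sized hook lies on the mat (handle near 400,278). In the top picture the yellow ring is near (385,163), the red ring near (398,216), the hook handle near (222,209), and the prong points right (265,212). Next I measure.

```bash
cat > h.py <<'E'
import cv2,numpy as np
from rig import manip
def K(c): return np.array([[c['fx'],0,c['cx']],[0,c['fy'],c['cy']],[0,0,1]])
def rays(c,uv):
    p=cv2.undistortPoints(np.array(uv,float).reshape(-1,1,2),K(c),np.array(c['distortion'])).reshape(-1,2)
    d=np.c_[p[:,0],-p[:,1],-np.ones(len(p))]
    T=np.array(c['camera_from_world']);R=T[:3,:3];o=-R.T@T[:3,3]
    return o,d@R
def plane(c,uv,z):
    o,d=rays(c,uv); return o+d*((z-o[2])/d[:,2])[:,None]
def proj(c,P):
    T=np.array(c['camera_from_world']);q=np.atleast_2d(P)@T[:3,:3].T+T[:3,3]
    q=q*[1,-1,-1]
    return cv2.projectPoints(q.reshape(-1,1,3),np.zeros(3),np.zeros(3),K(c),np.array(c['distortion']))[0].reshape(-1,2)
def tri(c1,u1,c2,u2):
    o1,d1=rays(c1,[u1]);o2,d2=rays(c2,[u2]);d1=d1[0];d2=d2[0]
    s=np.linalg.lstsq(np.c_[d1,-d2],o2-o1,rcond=None)[0]
    a=o1+s[0]*d1;b=o2+s[1]*d2
    return (a+b)/2,np.linalg.norm(a-b)
def mask(im,lo,hi,box=None):
    h=cv2.cvtColor(im,cv2.COLOR_RGB2HSV);m=cv2.inRange(h,np.array(lo),np.array(hi))
    if box:
        z=np.zeros_like(m);x0,y0,x1,y1=box;z[y0:y1,x0:x1]=m[y0:y1,x0:x1];m=z
    return m
E
python3 - <<'E'
import cv2
t=cv2.imread('pics/top0.png');s=cv2.imread('pics/scene0.png')
cv2.imwrite('pics/t_tray.png',cv2.resize(t[110:260,370:530],None,fx=5,fy=5,interpolation=cv2.INTER_CUBIC)[:600,:800])
cv2.imwrite('pics/t_hook.png',cv2.resize(t[155:255,180:300],None,fx=6,fy=6,interpolation=cv2.INTER_CUBIC))
cv2.imwrite('pics/s_tray.png',cv2.resize(s[110:220,160:310],None,fx=5,fy=5,interpolation=cv2.INTER_CUBIC))
E
```

```text
(no output)
```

View pics/t_tray.png

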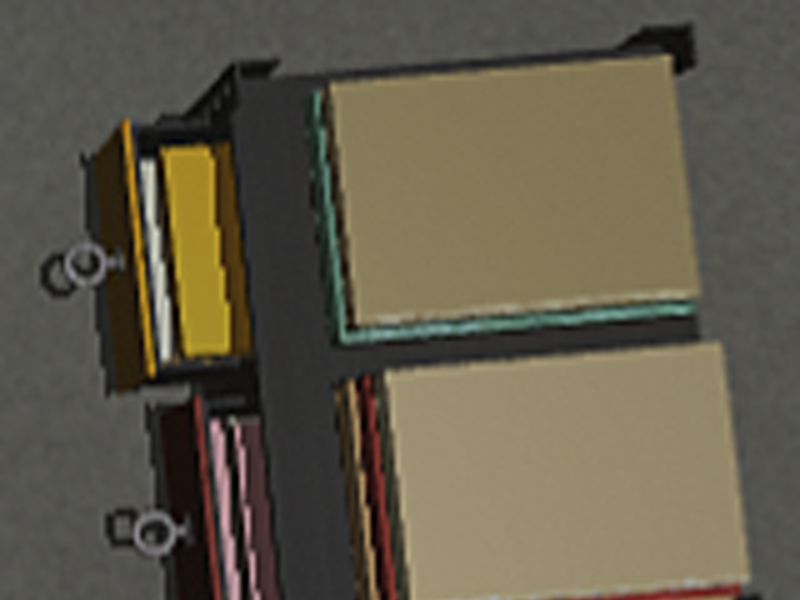

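View pics/t_hook.png

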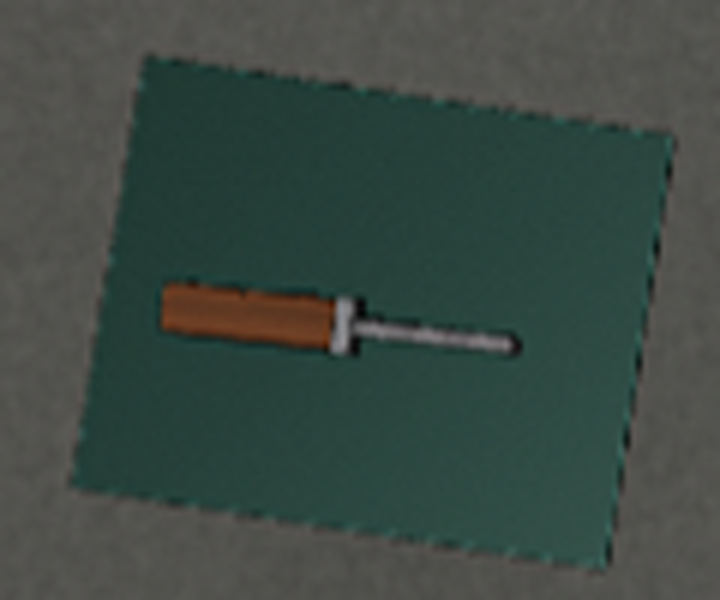

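View pics/s_tray.png

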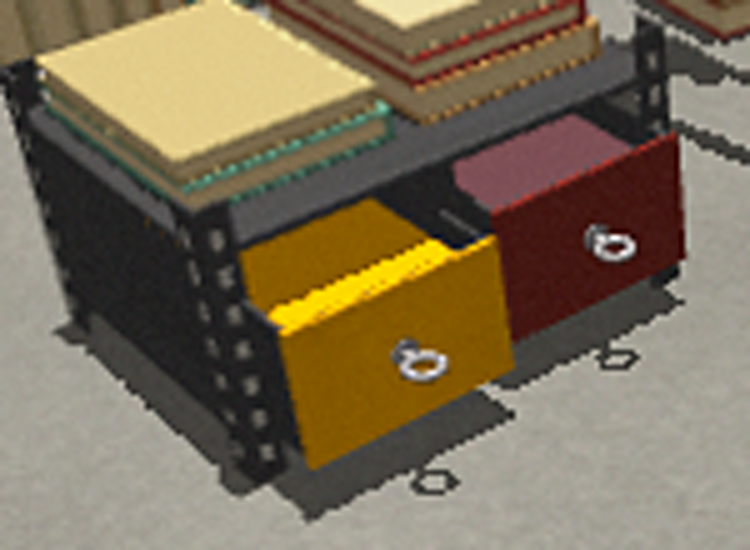

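```bash
python3 - <<'E'
from h import *
t=cv2.imread('pics/top0.png')[:,:,::-1];s=cv2.imread('pics/scene0.png')[:,:,::-1]
ct=manip.calibration('top');cs=manip.calibration('scene')
for n,a,b in [('yellow',(386.8,162.6),(244.2,181.8)),('red',(400.6,216.2),(282.2,158.4))]:
    print(n,tri(ct,a,cs,b),plane(ct,[a],.079),plane(cs,[b],.079))
y=plane(ct,[(386.8,162.6)],.079)[0];r=plane(ct,[(400.6,216.2)],.079)[0]
# front edge of yellow tray top z=.034+.092=.126
f=lambda p:((p[0]+.5)/5-.5+370,(p[1]+.5)/5-.5+110)
fe=plane(ct,[f((127,122)),f((152,375))],.126);print('front edge',fe,np.linalg.norm(fe[0]-fe[1]),np.degrees(np.arctan2(*(fe[0]-fe[1])[[1,0]])))
# handle
m=mask(t,(5,100,60),(20,255,255),(190,160,290,240))
c=max(cv2.findContours(m,0,1)[0],key=cv2.contourArea);print(cv2.minAreaRect(c))
P=plane(ct,c.reshape(-1,2),.050);print('handle rect',cv2.minAreaRect((P[:,:2]*1000).astype(np.float32)))
g=lambda p:((p[0]+.5)/6-.5+180,(p[1]+.5)/6-.5+155)
print('handle ends',plane(ct,[g((162,307)),g((333,321))],.050))
rod=plane(ct,[g((358,327)),g((515,345))],.042);print('rod',rod)
mm=mask(t,(70,60,30),(95,255,255),(180,155,300,255));c=max(cv2.findContours(mm,0,1)[0],key=cv2.contourArea)
P=plane(ct,c.reshape(-1,2),.004);print('mat',cv2.minAreaRect((P[:,:2]*1000).astype(np.float32)),cv2.boxPoints(cv2.minAreaRect((P[:,:2]*1000).astype(np.float32))))
# scene handle
m=mask(s,(5,100,60),(15,255,255),(370,240,420,300))
c=max(cv2.findContours(m,0,1)[0],key=cv2.contourArea);print(cv2.minAreaRect(c))
E
python3 - <<'E'
import cv2
s=cv2.imread('pics/scene0.png')
cv2.imwrite('pics/s_hook.png',cv2.resize(s[225:305,350:430],None,fx=7,fy=7,interpolation=cv2.INTER_CUBIC))
E
```

```text
yellow (array([ 0.61922349, -0.15108737,  0.082991  ]), np.float64(0.002250745061290863)) [[ 0.61893305 -0.15113429  0.079     ]] [[ 0.61767797 -0.15746426  0.079     ]]
red (array([ 0.46696778, -0.18955172,  0.08281354]), np.float64(0.0021021534270904557)) [[ 0.46630466 -0.18967251  0.079     ]] [[ 0.46447588 -0.19583759  0.079     ]]
front edge [[ 0.69089626 -0.16620174  0.126     ]
 [ 0.55050421 -0.17914517  0.126     ]] 0.1409874484688263 5.267486945898463
((220.8292694091797, 207.0365753173828), (28.38090705871582, 8.061501502990723), 6.34019136428833)
handle rect ((489.5813903808594, 324.5144348144531), (82.26943969726562, 23.307191848754883), 84.1860580444336)
handle ends [[0.49291441 0.36570276 0.05      ]
 [0.48691026 0.28316866 0.05      ]]
rod [[0.48461968 0.27237951 0.042     ]
 [0.47658103 0.19619646 0.042     ]]
mat ((495.090576171875, 270.9736022949219), (269.302001953125, 219.52545166015625), 81.85801696777344) [[367.36407 153.22519]
 [584.6767  122.13455]
 [622.8171  388.72202]
 [405.50446 419.81265]]
((399.75006103515625, 275.75006103515625), (43.133514404296875, 18.384775161743164), 45.0)
```

View pics/s_hook.png

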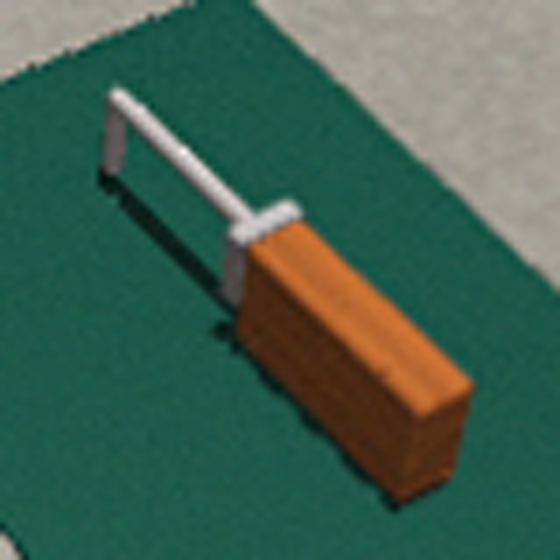

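```bash
cat >> h.py <<'E'
from scipy.spatial.transform import Rotation as Ro
def tool():
    s=manip.get_state();q=s['ee_rot'];R=Ro.from_quat([q[1],q[2],q[3],q[0]]).as_matrix()
    return np.array(s['position']),R,s
def yawx(R): return np.degrees(np.arctan2(R[1,0],R[0,0]))
def goto(P):
    p,R,s=tool();print('delta tool',np.round(R.T@(np.array(P)-p),4),'yaw',round(yawx(R),2))
E
python3 - <<'E'
from h import *
p,R,s=tool();print(p,R,yawx(R))
c=manip.calibration('wrist');T=c['camera_from_world'];o=-T[:3,:3].T@T[:3,3];print('cam in tool',R.T@(o-p));print('look in tool',R.T@-T[2,:3])
ct=manip.calibration('top');T=ct['camera_from_world'];print(-T[:3,:3].T@T[:3,3])
for n,u in [('stamp',(316,228)),('ledger',(329,115)),('cup',(253,118))]:print(n,plane(ct,[u],.035))
E
```

```text
[ 0.18993695 -0.5422912   0.23062675] [[ 3.30484814e-01 -9.43811260e-01 -3.03955363e-04]
 [-9.43810196e-01 -3.30484902e-01  1.42927282e-03]
 [-1.44941644e-03 -1.85476793e-04 -9.99998932e-01]] -70.70177454277714
cam in tool [ 0.00091046 -0.07881591 -0.1419015 ]
look in tool [0.00099169 0.30599241 0.95203343]
[0.40487106 0.06098584 1.33454684]
stamp [[0.43184686 0.04879107 0.035     ]]
ledger [[0.76770363 0.01295681 0.035     ]]
cup [[0.75635482 0.23860274 0.035     ]]
```

>>> {"api": "send_rows", "payload": {
  "increments": [
    [1,0,0,-0.01,-0.166],
    [1,0,0,-0.01,-0.166],
    [1,0,0,-0.01,-0.166],
    [1,0,0,0,-0.166],
    [1,0,0,0,-0.166],
    [1,0,0,0,-0.166],
    [1,0,0,0,-0.166],
    [1,0,0,0,-0.166]
  ]
}}

```text
clock: 1.15
position: [0.1899, -0.5425, 0.2609]
ee_rot: [-0.0, 0.999, 0.05, -0.0]
contact_force: [0.0, 0.5, 0.3]
width: 0.085
```

>>> {"api": "send_rows", "payload": {
  "increments": [
    [1,0.03,-0.052,0,0],
    [1,0.03,-0.052,0,0],
    [1,0.03,-0.052,0,0],
    [1,0.03,-0.052,0,0],
    [1,0.03,-0.052,0,0],
    [1,0.03,-0.052,0,0],
    [1,0.03,-0.052,0,0],
    [1,0.03,-0.052,0,0]
  ]
}}

```text
clock: 2.15
position: [0.3903, -0.1042, 0.2614]
ee_rot: [0.0, 0.999, 0.047, 0.0]
contact_force: [2.0, -0.4, 0.3]
width: 0.0857
```

>>> {"api": "send_rows", "payload": {
  "increments": [
    [1,0.05,0,0,0],
    [1,0.05,0,0,0],
    [1,0.05,-0.02,0,0],
    [1,0.05,-0.02,0,0],
    [1,0,0,0,0],
    [1,0,0,0,0]
  ]
}}

```text
clock: 2.9
position: [0.5845, -0.0474, 0.2606]
ee_rot: [0.0, 0.999, 0.047, -0.001]
contact_force: [-0.4, 1.0, 0.9]
width: 0.0854
```

Run:
```python
from h import *
import json
p,R,s=tool();c=manip.calibration('wrist');im=manip.get_image('wrist')
print(p,yawx(R),s['qd'])
cv2.imwrite('pics/w1.png',im[:,:,::-1])
json.dump({k:np.array(v).tolist() for k,v in c.items()},open('w1.json','w'))
```

```text
[ 0.5844643  -0.0474264   0.26057485] 5.415050822802833 [-0.01768139 -0.02469731  0.01431826  0.00087945 -0.00147788  0.00174169]
```

View pics/w1.png

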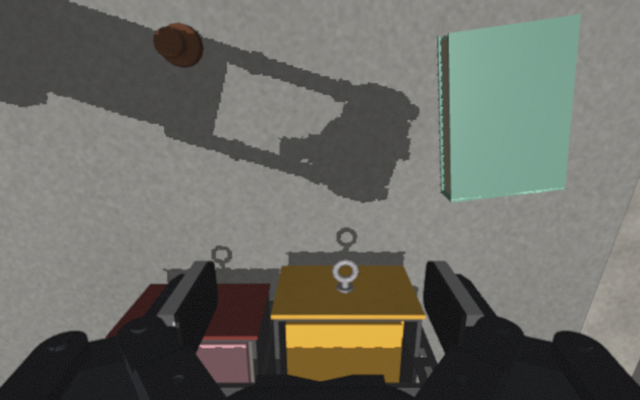

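The wrist picture shows the yellow ring at about (345,272) between the fingers, and the tray sides run nearly along the image columns.

Run:
```python
from h import *
import json
c=json.load(open('w1.json'))
im=cv2.imread('pics/w1.png')[:,:,::-1]
m=mask(im,(0,0,130),(180,60,255),(325,255,365,290))
cs,h=cv2.findContours(m,cv2.RETR_CCOMP,1)
for a,b in zip(cs,h[0]):print(cv2.contourArea(a),b,cv2.boundingRect(a),cv2.minEnclosingCircle(a), cv2.fitEllipse(a) if len(a)>5 else '')
cv2.imwrite('pics/w1c.png',cv2.resize(im[250:325,260:430][:,:,::-1],None,fx=4.5,fy=4.5,interpolation=cv2.INTER_CUBIC))
print(plane(c,[(345,272)],.079))
```

```text
414.5 [-1 -1  1 -1] (333, 260, 25, 28) ((345.0, 273.5185241699219), 13.5186128616333) ((344.9928894042969, 272.1905822753906), (22.935033798217773, 24.55552101135254), 9.98831844329834)
191.0 [-1 -1 -1  0] (337, 264, 18, 16) ((345.3823547363281, 271.5), 8.747321128845215) ((345.1123046875, 271.2011413574219), (14.802535057067871, 16.614761352539062), 86.93328857421875)
[[ 0.62067854 -0.15421724  0.079     ]]
```

View pics/w1c.png

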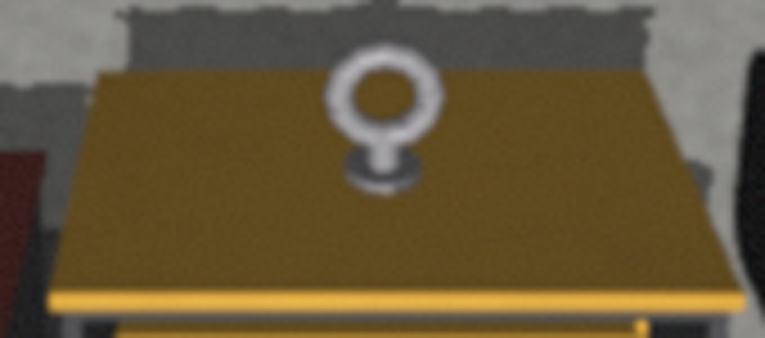

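>>> {"api": "send_rows", "payload": {
  "increments": [
    [1,-0.0086,-0.054,0,0],
    [1,-0.0086,-0.054,0,0],
    [1,-0.0086,-0.054,0.01,0],
    [1,-0.0086,-0.054,0.01,0.095],
    [1,-0.0086,-0.054,0.02,0.095],
    [1,-0.0086,-0.054,0.02,0],
    [1,-0.0086,-0.054,0.02,0],
    [1,0,0,0.02,0]
  ]
}}

```text
clock: 3.95
position: [0.5144, 0.33, 0.1612]
ee_rot: [-0.001, 0.999, -0.046, 0.0]
contact_force: [0.1, -1.8, 0.1]
width: 0.0853
```

Run:
```python
from h import *
import json
p,R,s=tool();c=manip.calibration('wrist');im=manip.get_image('wrist')
print(p,yawx(R),s['qd'])
cv2.imwrite('pics/w2.png',im[:,:,::-1])
json.dump({k:np.array(v).tolist() for k,v in c.items()},open('w2.json','w'))
goto((.489,.324,.012))
```

```text
[0.51437803 0.33004403 0.16118242] -5.320918689953581 [-0.04788911  0.09682506  0.26814359 -0.04652693 -0.33641486 -0.01731657]
delta tool [-0.0228  0.0052  0.1463] yaw -5.39
```

View pics/w2.png

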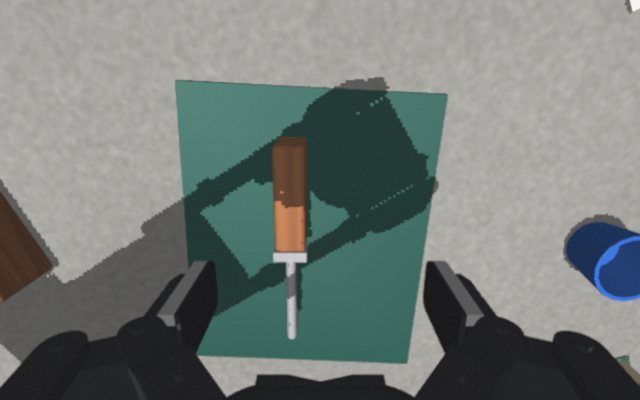

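Run:
```python
from h import *
import json
c=json.load(open('w2.json'))
print(plane(c,[(290,143),(290.5,253)],.05),plane(c,[(292.3,339)],.042))
c=manip.calibration('wrist');im=manip.get_image('wrist')
cv2.imwrite('pics/w3.png',im[:,:,::-1])
m=mask(im,(3,80,40),(18,255,255),(240,100,340,300));k=max(cv2.findContours(m,0,1)[0],key=cv2.contourArea);print(cv2.boundingRect(k))
P=plane(c,k.reshape(-1,2),.05);print(cv2.minAreaRect((P[:,:2]*1000).astype(np.float32)),P[:,1].min(),P[:,1].max())
goto((.489,.324,.012))
```

```text
[[0.49738203 0.36676308 0.05      ]
 [0.48751695 0.28061376 0.05      ]] [[0.47817612 0.19325511 0.042     ]]
(274, 134, 35, 116)
((492.06817626953125, 326.2757873535156), (88.94898223876953, 24.363056182861328), 84.00928497314453) 0.2813105009189626 0.3708761377306078
delta tool [-0.0232  0.0042  0.1475] yaw -5.47
```

>>> {"api": "send_rows", "payload": {
  "increments": [
    [1,-0.021,0.004,0.03,0.01],
    [1,0,0,0.04,0],
    [1,0,0,0.04,0],
    [1,0,0,0.03,0],
    [1,0,0,0.007,0],
    [1,0,0,0,0]
  ]
}}

```text
clock: 4.8
position: [0.495, 0.325, 0.0154]
ee_rot: [-0.0, 0.999, -0.054, 0.001]
contact_force: [-0.0, 0.5, -0.2]
width: 0.0852
```

>>> {"api": "send_rows", "payload": {
  "increments": [
    [0,0,0,0,0],
    [0,0,0,0,0],
    [0,0,0,0,0],
    [0,0,0,0,0],
    [0,0,0,0,0],
    [0,0,0,0,0]
  ],
  "squeeze": 90
}}

```text
clock: 5.55
position: [0.4945, 0.3259, 0.015]
ee_rot: [-0.0, 0.999, -0.053, 0.001]
contact_force: [-1.4, -0.1, 6.1]
width: 0.0226
```

>>> {"api": "send_rows", "payload": {
  "increments": [
    [0,0,0,-0.005,0],
    [0,0,0,-0.02,0],
    [0,0,0,-0.03,0],
    [0,0,0,-0.03,-0.05],
    [0,0,0,-0.03,-0.05],
    [0,0,0,0,-0.05],
    [0,0,0,0,-0.05],
    [0,0,0,0,0]
  ]
}}

```text
clock: 6.55
position: [0.4938, 0.3253, 0.1289]
ee_rot: [0.0, 0.999, 0.047, -0.0]
contact_force: [-0.3, -0.0, -1.4]
width: 0.0233
```

>>> {"api": "send_rows", "payload": {
  "increments": [
    [0,0.005,0.03,0,0],
    [0,0.0115,0.05,0,0],
    [0,0.0115,0.05,0,0],
    [0,0.0115,0.05,0,0],
    [0,0.0115,0.05,0,0],
    [0,0.0115,0.05,0,0],
    [0,0.0115,0.04,0,0],
    [0,0.006,0.02,0,0]
  ]
}}

```text
clock: 7.55
position: [0.6062, -0.0075, 0.1288]
ee_rot: [0.0, 0.999, 0.046, -0.0]
contact_force: [-0.3, 0.9, -1.4]
width: 0.0229
```

>>> {"api": "send_rows", "payload": {
  "increments": [
    [0,0,0.01,0,0],
    [0,0,0,0,0],
    [0,0,0,0,0]
  ]
}}

```text
clock: 7.92
position: [0.606, -0.014, 0.1293]
ee_rot: [-0.0, 0.999, 0.048, -0.0]
contact_force: [0.6, 0.2, -1.0]
width: 0.0232
```

Run:
```python
from h import *
p,R,s=tool();print(p,yawx(R),s['contact_force'],s['width'])
t=manip.get_image('top');sc=manip.get_image('scene')
cv2.imwrite('pics/t4.png',t[:,:,::-1]);cv2.imwrite('pics/s4.png',sc[:,:,::-1])
cv2.imwrite('pics/t4c.png',cv2.resize(t[120:220,320:440][:,:,::-1],None,fx=6,fy=6,interpolation=cv2.INTER_CUBIC))
cv2.imwrite('pics/s4c.png',cv2.resize(sc[130:230,200:320][:,:,::-1],None,fx=6,fy=6,interpolation=cv2.INTER_CUBIC))
```

```text
[ 0.60602062 -0.0139683   0.12927051] 5.449124635356999 [ 0.64980487  0.16033407 -0.97259706] 0.023157386747982806
```

View pics/t4c.png

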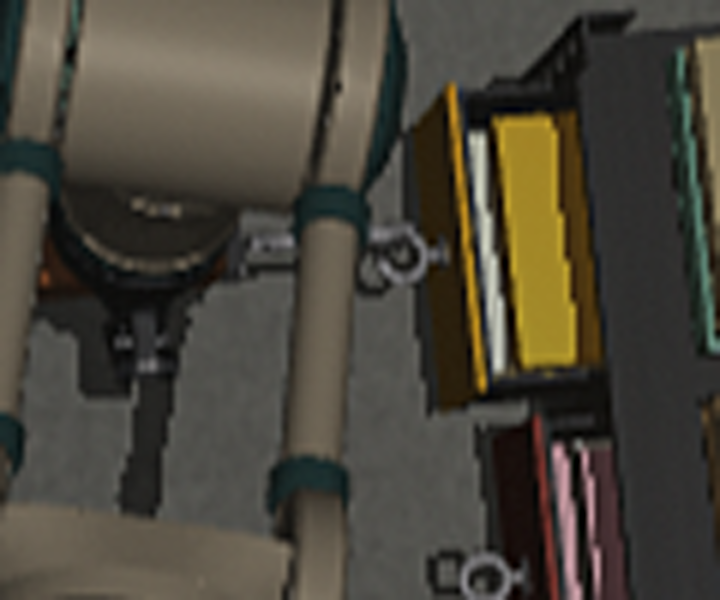

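View pics/s4c.png

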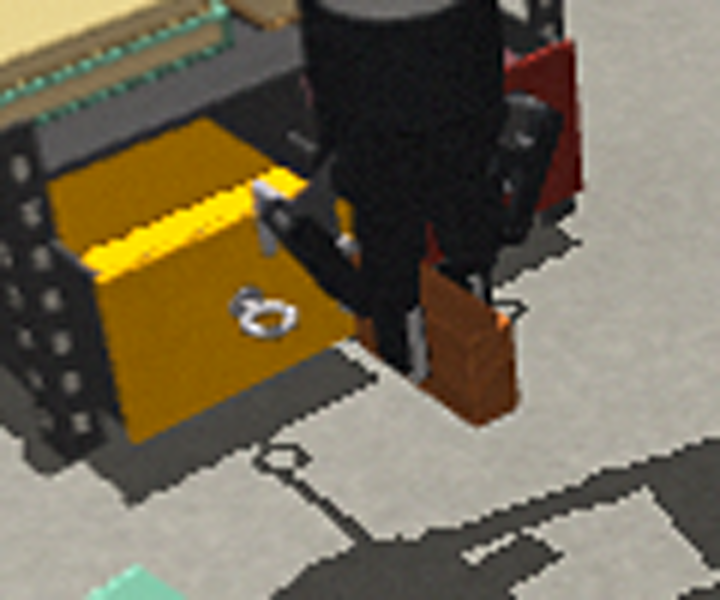

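Run:
```python
from h import *
cs=manip.calibration('scene');ct=manip.calibration('top')
f=lambda p,o:((p[0]+.5)/6-.5+o[0],(p[1]+.5)/6-.5+o[1])
r=plane(cs,[f((269,320),(200,130))],.079)[0]
t=plane(cs,[f((267,252),(200,130))],.121)[0]
u=plane(cs,[f((262,182),(200,130))],.160)[0]
print('scene ring',r,'tip',t,'rodend top',u,'diff',r-t)
p,R,s=tool()
pred=p+R@np.array([0,.128,0]);print('pred tip',pred)
for n,c in(('top',ct),('scene',cs)):print(n,proj(c,[pred+[0,0,.031],pred+[0,0,-.009]]))
t4=cv2.imread('pics/t4.png')
cv2.imwrite('pics/t4d.png',cv2.resize(t4[145:185,365:415],None,fx=14,fy=14,interpolation=cv2.INTER_CUBIC))
```

```text
scene ring [ 0.6198475  -0.15217462  0.079     ] tip [ 0.61883626 -0.1439453   0.121     ] rodend top [ 0.61770557 -0.13952977  0.16      ] diff [ 0.00101124 -0.00822933 -0.042     ]
pred tip [ 0.6184504  -0.1415255   0.12936173]
top [[388.32672754 157.6505193 ]
 [385.84238621 160.23313229]]
scene [[242.62825542 159.58776727]
 [244.66289512 172.10982155]]
```

View pics/t4d.png

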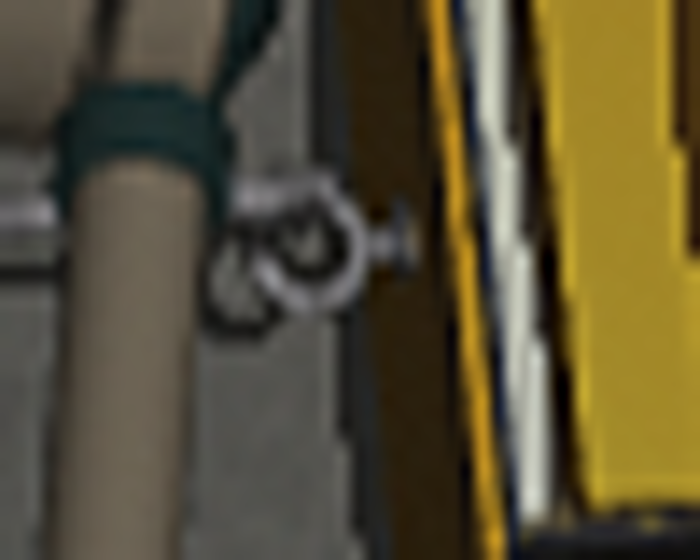

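>>> {"api": "send_rows", "payload": {
  "increments": [
    [0,0,0.0085,0,0],
    [0,0,0,0.01,0],
    [0,0,0,0.01,0],
    [0,0,0,0.01,0],
    [0,0,0,0,0],
    [0,0,0,0,0]
  ]
}}

```text
clock: 8.78
position: [0.6076, -0.0238, 0.0992]
ee_rot: [0.0, 0.999, 0.047, 0.0]
contact_force: [-0.0, 0.4, -0.7]
width: 0.0232
```

Run:
```python
from h import *
p,R,s=tool();print(p,yawx(R),s['contact_force'],s['width'])
t=manip.get_image('top');sc=manip.get_image('scene')
cv2.imwrite('pics/t5.png',t[:,:,::-1]);cv2.imwrite('pics/s5.png',sc[:,:,::-1])
cv2.imwrite('pics/t5c.png',cv2.resize(t[145:180,370:410][:,:,::-1],None,fx=14,fy=14,interpolation=cv2.INTER_CUBIC))
cv2.imwrite('pics/s5c.png',cv2.resize(sc[155:195,225:275][:,:,::-1],None,fx=14,fy=14,interpolation=cv2.INTER_CUBIC))
```

```text
[ 0.60760856 -0.02384335  0.09924072] 5.387870033692519 [-0.01666471  0.4289121  -0.67846573] 0.023199360435295004
```

View pics/t5c.png

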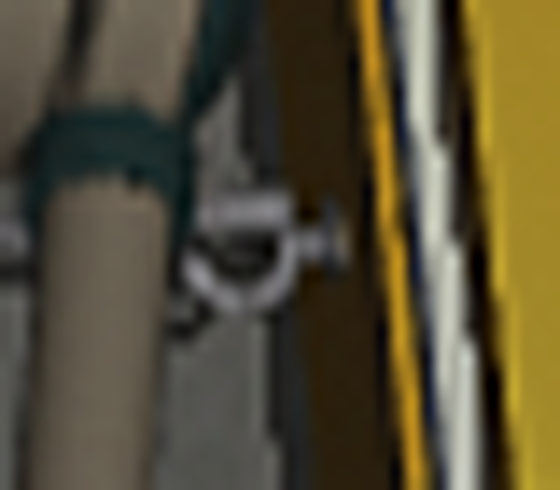

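View pics/s5c.png

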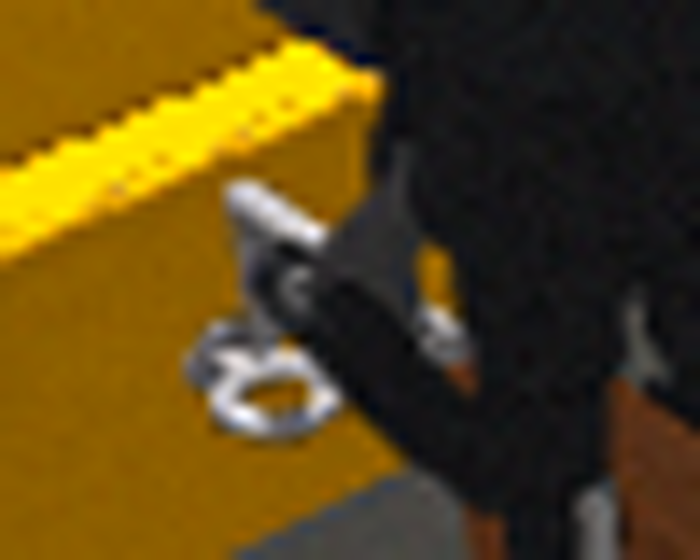

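Run:
```python
from h import *
cs=manip.calibration('scene');ct=manip.calibration('top')
g=lambda p,o:((p[0]+.5)/14-.5+o[0],(p[1]+.5)/14-.5+o[1])
print('rod end top',plane(ct,[g((293,205),(370,145))],.126),'ring',plane(ct,[g((236,247),(370,145))],.079))
print('scene ring',plane(cs,[g((273,392),(225,155))],.079),'rod corner',plane(cs,[g((232,185),(225,155))],.129))
p,R,s=tool()
for L in(.122,.125,.128,.131):
    tip=p+R@np.array([0,L,0]);tip[2]-=.005
    q=proj(cs,[tip,tip+[0,0,.032]]);print(L,tip,((q-[225,155]+.5)*14-.5).round(),((proj(ct,[tip+[0,0,.032]+R@[0,.004,0]])-[370,145]+.5)*14-.5).round())
for r in [(.619,-.1511,.079),(.620,-.1525,.079),(.6207,-.1537,.079)]:
    print(((proj(cs,[r])-[225,155]+.5)*14-.5).round(),((proj(ct,[r])-[370,145]+.5)*14-.5).round())
w=manip.get_image('wrist');cv2.imwrite('pics/w5.png',w[:,:,::-1])
```

```text
rod end top [[ 0.62051805 -0.15331748  0.126     ]] ring [[ 0.62013521 -0.14997567  0.079     ]]
scene ring [[ 0.61979278 -0.1545233   0.079     ]] rod corner [[ 0.62105739 -0.15461262  0.129     ]]
0.122 [ 0.61928993 -0.14536344  0.09469958] [[286. 347.]
 [264. 212.]] [[273. 208.]]
0.125 [ 0.61957161 -0.14835019  0.09470054] [[278. 341.]
 [256. 206.]] [[289. 207.]]
0.128 [ 0.6198533  -0.15133693  0.09470149] [[270. 335.]
 [247. 200.]] [[304. 206.]]
0.131 [ 0.62013498 -0.15432368  0.09470245] [[261. 329.]
 [239. 194.]] [[319. 205.]]
[[285. 398.]] [[242. 253.]]
[[277. 397.]] [[248. 248.]]
[[271. 395.]] [[254. 244.]]
```

View pics/w5.png

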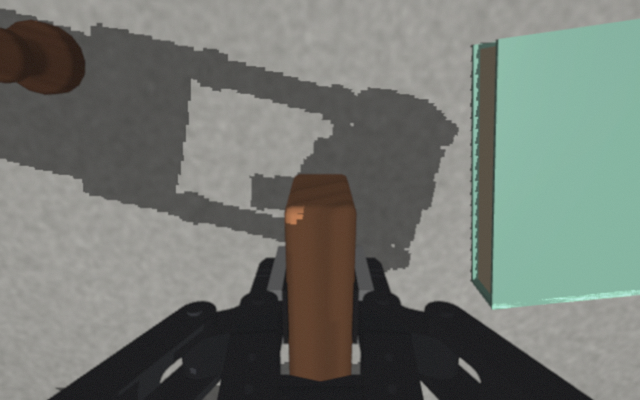

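>>> {"api": "send_rows", "payload": {
  "increments": [
    [0,0,0.001,0.004,0],
    [0,0,0,0.004,0],
    [0,0,0,0.002,0],
    [0,0,0,0.002,0],
    [0,0,0,0,0]
  ]
}}

```text
clock: 9.55
position: [0.6074, -0.0248, 0.0871]
ee_rot: [0.0, 0.999, 0.047, -0.0]
contact_force: [-0.4, 0.4, -1.4]
width: 0.023
```

>>> {"api": "send_rows", "payload": {
  "increments": [
    [0,0,0,0.002,0],
    [0,0,0,0,0]
  ]
}}

```text
clock: 9.8
position: [0.6075, -0.0248, 0.0852]
ee_rot: [0.0, 0.999, 0.047, -0.0]
contact_force: [0.3, -1.0, -1.8]
width: 0.0232
```

>>> {"api": "send_rows", "payload": {
  "increments": [
    [0,0,0,0.003,0],
    [0,0,0,0.003,0],
    [0,0,0,0.003,0],
    [0,0,0,0,0]
  ]
}}

```text
clock: 10.3
position: [0.6073, -0.0248, 0.0759]
ee_rot: [-0.0, 0.999, 0.047, -0.0]
contact_force: [0.2, 0.5, -0.8]
width: 0.023
```

>>> {"api": "send_rows", "payload": {
  "increments": [
    [0,0,0,0.003,0],
    [0,0,0,0.003,0],
    [0,0,0,0.003,0],
    [0,0,0,0,0]
  ]
}}

```text
clock: 10.8
position: [0.6073, -0.0248, 0.0669]
ee_rot: [-0.0, 0.999, 0.047, -0.0]
contact_force: [-0.4, 0.3, -0.9]
width: 0.023
```

Run:
```python
from h import *
p,R,s=tool();print(p,yawx(R),s['contact_force'],s['moment'],s['width'])
t=manip.get_image('top');sc=manip.get_image('scene')
cv2.imwrite('pics/t6.png',t[:,:,::-1]);cv2.imwrite('pics/s6.png',sc[:,:,::-1])
a=cv2.resize(t[145:180,370:410][:,:,::-1],(480,420),interpolation=cv2.INTER_CUBIC)
b=cv2.resize(sc[165:200,225:265][:,:,::-1],(480,420),interpolation=cv2.INTER_CUBIC)
cv2.imwrite('pics/ts6.png',cv2.resize(np.hstack([a,b]),(800,350)))
```

```text
[ 0.60730461 -0.02481668  0.06692018] 5.388708525815908 [-0.38753622  0.29917186 -0.902572  ] [0.01818185 0.01292706 0.04159807] 0.023047783610958404
```

View pics/ts6.png

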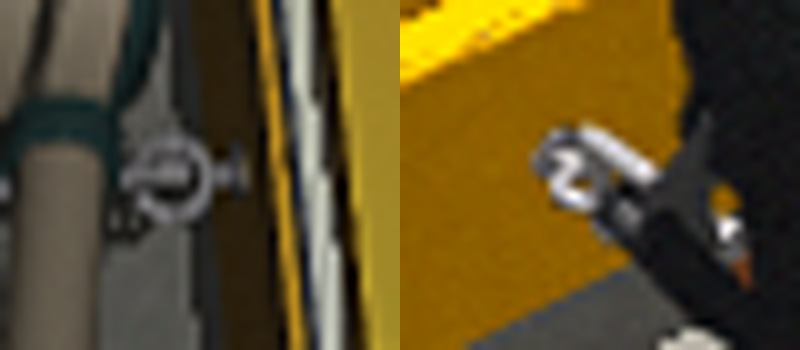

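The prong is down inside the ring in both views (the rod end is centred in it), and there is no upward force. I start the pull.

>>> {"api": "send_rows", "payload": {
  "increments": [
    [0,0,-0.001,0,0],
    [0,0,-0.001,0,0],
    [0,0,-0.001,0,0],
    [0,0,-0.001,0,0],
    [0,0,-0.001,0,0]
  ]
}}

```text
clock: 11.52
position: [0.6072, -0.0206, 0.0673]
ee_rot: [0.001, 0.999, 0.047, 0.0]
contact_force: [0.2, -2.8, -1.1]
width: 0.0231
```

>>> {"api": "send_rows", "payload": {
  "increments": [
    [0,0,-0.001,0,0],
    [0,0,-0.002,0,0],
    [0,0,-0.002,0,0],
    [0,0,-0.002,0,0]
  ]
}}

```text
clock: 12.02
position: [0.6064, -0.0128, 0.0673]
ee_rot: [0.0, 0.999, 0.047, 0.0]
contact_force: [0.2, -3.1, -2.0]
width: 0.0231
```

>>> {"api": "send_rows", "payload": {
  "increments": [
    [0,0,-0.003,0,0],
    [0,0,-0.003,0,0],
    [0,0,-0.003,0,0],
    [0,0,-0.003,0,0],
    [0,0,-0.003,0,0],
    [0,0,-0.003,0,0],
    [0,0,-0.003,0,0],
    [0,0,-0.003,0,0]
  ]
}}

```text
clock: 13.02
position: [0.6041, 0.0112, 0.0673]
ee_rot: [0.0, 0.999, 0.047, -0.0]
contact_force: [-0.1, -2.8, -1.4]
width: 0.023
```

>>> {"api": "send_rows", "payload": {
  "increments": [
    [0,0,-0.003,0,0],
    [0,0,-0.003,0,0],
    [0,0,-0.003,0,0],
    [0,0,-0.003,0,0],
    [0,0,-0.003,0,0],
    [0,0,-0.003,0,0],
    [0,0,-0.003,0,0],
    [0,0,-0.002,0,0]
  ]
}}

```text
clock: 14.02
position: [0.6019, 0.0341, 0.0673]
ee_rot: [0.0, 0.999, 0.047, -0.0]
contact_force: [-0.3, -2.2, -2.0]
width: 0.0232
```

>>> {"api": "send_rows", "payload": {
  "increments": [
    [0,0,-0.001,0,0],
    [0,0,-0.001,0,0],
    [0,0,-0.001,0,0]
  ]
}}

```text
clock: 14.4
position: [0.6017, 0.0369, 0.0673]
ee_rot: [0.0, 0.999, 0.047, -0.0]
contact_force: [-0.5, -3.5, -1.2]
width: 0.0231
```

>>> {"api": "send_rows", "payload": {
  "increments": [
    [0,0,-0.002,0,0],
    [0,0,-0.002,0,0],
    [0,0,-0.002,0,0],
    [0,0,-0.001,0,0]
  ]
}}

```text
clock: 14.9
position: [0.601, 0.044, 0.0673]
ee_rot: [0.0, 0.999, 0.047, -0.0]
contact_force: [-0.7, -3.7, -1.4]
width: 0.0227
```

>>> {"api": "send_rows", "payload": {
  "increments": [
    [0,0,-0.0006,0,0],
    [0,0,-0.0006,0,0]
  ]
}}

```text
clock: 15.15
position: [0.6009, 0.0451, 0.0672]
ee_rot: [0.0, 0.999, 0.047, -0.0]
contact_force: [0.3, -2.6, -1.5]
width: 0.0232
```

>>> {"api": "send_rows", "payload": {
  "increments": [
    [0,0,-0.0006,0,0],
    [0,0,-0.0006,0,0]
  ]
}}

```text
clock: 15.4
position: [0.6008, 0.0462, 0.0673]
ee_rot: [0.0, 0.999, 0.047, -0.0]
contact_force: [0.1, -2.9, -1.8]
width: 0.023
```

>>> {"api": "send_rows", "payload": {
  "increments": [
    [0,0,-0.0006,0,0],
    [0,0,-0.0006,0,0]
  ]
}}

```text
clock: 15.65
position: [0.6007, 0.0474, 0.0673]
ee_rot: [0.0, 0.999, 0.047, -0.0]
contact_force: [-0.7, -3.0, -1.7]
width: 0.023
```

>>> {"api": "send_rows", "payload": {
  "increments": [
    [0,0,-0.0006,0,0],
    [0,0,-0.0006,0,0]
  ]
}}

```text
clock: 15.9
position: [0.6006, 0.0487, 0.0673]
ee_rot: [0.0, 0.999, 0.047, -0.0]
contact_force: [-0.1, -3.7, -0.9]
width: 0.023
```

>>> {"api": "send_rows", "payload": {
  "increments": [
    [0,0,-0.0006,0,0],
    [0,0,-0.0006,0,0]
  ]
}}

```text
clock: 16.15
position: [0.6005, 0.0499, 0.0673]
ee_rot: [0.0, 0.999, 0.047, -0.0]
contact_force: [-0.8, -2.6, -2.0]
width: 0.0233
```

>>> {"api": "send_rows", "payload": {
  "increments": [
    [0,0,-0.0006,0,0],
    [0,0,-0.0006,0,0]
  ]
}}

```text
clock: 16.4
position: [0.6004, 0.0511, 0.0673]
ee_rot: [0.0, 0.999, 0.047, -0.0]
contact_force: [-0.9, -3.0, -0.9]
width: 0.0227
```

>>> {"api": "send_rows", "payload": {
  "increments": [
    [0,0,-0.0006,0,0],
    [0,0,-0.0006,0,0]
  ]
}}

```text
clock: 16.65
position: [0.6003, 0.0522, 0.0673]
ee_rot: [0.0, 0.999, 0.047, 0.0]
contact_force: [0.0, -3.1, -1.1]
width: 0.0231
```

>>> {"api": "send_rows", "payload": {
  "increments": [
    [0,0,-0.0006,0,0],
    [0,0,-0.0006,0,0]
  ]
}}

```text
clock: 16.9
position: [0.6001, 0.0535, 0.0673]
ee_rot: [0.0, 0.999, 0.047, -0.0]
contact_force: [-0.8, -3.3, -1.7]
width: 0.0229
```

>>> {"api": "send_rows", "payload": {
  "increments": [
    [0,0,-0.0007,0,0],
    [0,0,-0.0007,0,0]
  ]
}}

```text
clock: 17.15
position: [0.6, 0.0549, 0.0673]
ee_rot: [0.0, 0.999, 0.047, 0.0]
contact_force: [-0.5, -2.7, -1.7]
width: 0.0231
```

>>> {"api": "send_rows", "payload": {
  "increments": [
    [0,0,-0.0007,0,0],
    [0,0,-0.0007,0,0]
  ]
}}

```text
clock: 17.4
position: [0.5999, 0.0562, 0.0673]
ee_rot: [0.0, 0.999, 0.047, -0.0]
contact_force: [-0.8, -4.2, -2.0]
width: 0.0228
```

>>> {"api": "send_rows", "payload": {
  "increments": [
    [0,0,-0.0007,0,0],
    [0,0,-0.0007,0,0]
  ]
}}

```text
clock: 17.65
position: [0.5998, 0.0576, 0.0673]
ee_rot: [0.0, 0.999, 0.047, 0.0]
contact_force: [-0.6, -3.5, -1.7]
width: 0.0233
```

>>> {"api": "send_rows", "payload": {
  "increments": [
    [0,0,-0.0007,0,0],
    [0,0,-0.0007,0,0]
  ]
}}

```text
clock: 17.9
position: [0.5996, 0.059, 0.0673]
ee_rot: [0.0, 0.999, 0.047, -0.0]
contact_force: [-0.1, -3.6, -1.0]
width: 0.0228
```

>>> {"api": "send_rows", "payload": {
  "increments": [
    [0,0,-0.0007,0,0],
    [0,0,-0.0007,0,0]
  ]
}}

```text
clock: 18.15
position: [0.5995, 0.06, 0.0672]
ee_rot: [0.0, 0.999, 0.047, -0.0]
contact_force: [-0.4, -5.4, -1.6]
width: 0.0232
```

>>> {"api": "send_rows", "payload": {
  "increments": [
    [0,0,-0.0003,0,0]
  ]
}}

```text
clock: 18.27
position: [0.5995, 0.06, 0.0672]
ee_rot: [0.001, 0.999, 0.047, -0.0]
contact_force: [-0.2, -5.5, -2.3]
width: 0.0228
```

>>> {"api": "send_rows", "payload": {
  "increments": [
    [0,0,-0.0005,0,0],
    [0,0,0,0,0]
  ]
}}

```text
clock: 18.52
position: [0.5995, 0.0601, 0.0672]
ee_rot: [0.001, 0.999, 0.047, -0.0]
contact_force: [-0.2, -6.1, -1.5]
width: 0.0229
```

>>> {"api": "send_rows", "payload": {
  "increments": [
    [0,0,-0.0008,0,0],
    [0,0,0,0,0]
  ]
}}

```text
clock: 18.77
position: [0.5994, 0.0601, 0.0671]
ee_rot: [0.002, 0.999, 0.047, -0.0]
contact_force: [0.5, -9.2, -2.4]
width: 0.0229
```

>>> {"api": "send_rows", "payload": {
  "increments": [
    [0,0,-0.0008,0,0],
    [0,0,0,0,0]
  ]
}}

```text
clock: 19.02
position: [0.5994, 0.0602, 0.067]
ee_rot: [0.002, 0.999, 0.047, -0.0]
contact_force: [0.0, -10.6, -3.4]
width: 0.0227
```

>>> {"api": "send_rows", "payload": {
  "increments": [
    [0,0,-0.0006,0,0],
    [0,0,0,0,0]
  ]
}}

```text
clock: 19.27
position: [0.5994, 0.0602, 0.0669]
ee_rot: [0.003, 0.999, 0.048, -0.0]
contact_force: [0.3, -12.4, -3.9]
width: 0.0234
```

>>> {"api": "send_rows", "payload": {
  "increments": [
    [0,0,0,0,0],
    [0,0,0,0,0],
    [0,0,0,0,0],
    [0,0,0,0,0],
    [0,0,0,0,0]
  ]
}}

```text
clock: 19.9
position: [0.5994, 0.0602, 0.0669]
ee_rot: [0.003, 0.999, 0.048, -0.0]
contact_force: [-0.1, -11.8, -3.2]
width: 0.0227
```

Run:
```python
from h import *
p,R,s=tool();print(p,yawx(R),s['contact_force'],R[:,2])
F=[manip.get_state()['contact_force'] for _ in range(1)]
t=manip.get_image('top')
cv2.imwrite('pics/t7.png',t[:,:,::-1])
s=manip.get_state();print(s['contact_force'])
```

```text
[0.59937791 0.06017605 0.06691938] 5.448439913899819 [ -0.0861377  -11.76294196  -3.2009014 ] [-1.49945991e-04 -5.34410892e-03 -9.99985709e-01]
[  1.46894997 -11.91538237  -3.72837929]
```

View pics/t7.png

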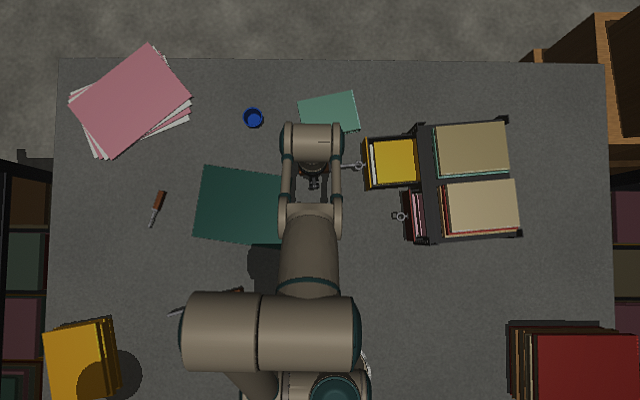

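>>> {"api": "send_rows", "payload": {
  "increments": [
    [0,0,0,0,0],
    [0,0,0,0,0],
    [0,0,0,0,0],
    [0,0,0,0,0]
  ]
}}

```text
clock: 20.45
position: [0.5994, 0.0602, 0.0669]
ee_rot: [0.003, 0.999, 0.048, -0.0]
contact_force: [0.9, -11.4, -3.1]
width: 0.0233
```

>>> {"api": "send_rows", "payload": {
  "increments": [
    [0,0,0.001,0,0],
    [0,0,0.001,0,0],
    [0,0,0.0015,0,0],
    [0,0,0.0015,0,0],
    [0,0,0.001,0,0],
    [0,0,0,0,0]
  ]
}}

```text
clock: 21.2
position: [0.5998, 0.0579, 0.0673]
ee_rot: [-0.0, 0.999, 0.047, 0.0]
contact_force: [0.2, -0.6, -1.4]
width: 0.023
```

>>> {"api": "send_rows", "payload": {
  "increments": [
    [0,0,0.001,0,0],
    [0,0,0,-0.005,0],
    [0,0,0,-0.005,0],
    [0,0,0,-0.005,0],
    [0,0,0,0,0]
  ]
}}

```text
clock: 21.82
position: [0.6004, 0.0564, 0.083]
ee_rot: [0.0, 0.999, 0.047, 0.001]
contact_force: [0.7, 0.6, -1.1]
width: 0.0226
```

>>> {"api": "send_rows", "payload": {
  "increments": [
    [0,0,0,-0.008,0],
    [0,0,0,-0.01,0],
    [0,0,0,-0.01,0],
    [0,0,0,-0.01,0],
    [0,0,0,-0.01,0],
    [0,0,0,0,0]
  ]
}}

```text
clock: 22.58
position: [0.6006, 0.0564, 0.1315]
ee_rot: [0.0, 0.999, 0.047, 0.001]
contact_force: [0.1, 0.8, -0.3]
width: 0.0229
```

Run:
```python
from h import *
p,R,s=tool();print(p,yawx(R),s['contact_force'])
t=manip.get_image('top');sc=manip.get_image('scene')
a=cv2.resize(t[120:220,300:420][:,:,::-1],(480,400));b=cv2.resize(sc[130:230,200:320][:,:,::-1],(480,400))
cv2.imwrite('pics/ts8.png',cv2.resize(np.hstack([a,b]),(800,333)))
```

```text
[0.60064467 0.05637661 0.13148675] 5.3840382429933875 [ 0.09374097  0.7831884  -0.34529467]
```

View pics/ts8.png

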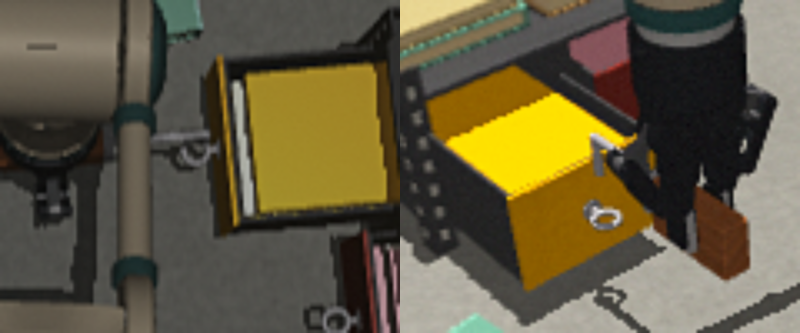

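>>> {"api": "send_rows", "payload": {
  "increments": [
    [0,-0.01,-0.03,0,0],
    [0,-0.014,-0.05,0,0],
    [0,-0.014,-0.05,0,0],
    [0,-0.014,-0.05,0,0],
    [0,-0.014,-0.05,0,0],
    [0,-0.014,-0.048,0,0.05],
    [0,0,0,0,0.05],
    [0,0,0,0,0.05]
  ]
}}

```text
clock: 23.68
position: [0.4932, 0.3264, 0.1295]
ee_rot: [0.0, 1.0, -0.028, -0.001]
contact_force: [0.2, -0.2, -1.1]
width: 0.0231
```

>>> {"api": "send_rows", "payload": {
  "increments": [
    [0,0,0,0.02,0.05],
    [0,0,0,0.03,0],
    [0,0,0,0.03,0],
    [0,0,0,0.015,0],
    [0,0,0,0.008,0],
    [0,0,0,0,0]
  ]
}}

```text
clock: 24.42
position: [0.4943, 0.3257, 0.0272]
ee_rot: [0.0, 0.999, -0.053, -0.0]
contact_force: [0.2, 0.2, -1.5]
width: 0.0228
```

Run:
```python
from h import *
p,R,s=tool();print(p,yawx(R),s['contact_force'])
goto((.4945,.3259,.015))
```

```text
[0.49426676 0.32570409 0.02721227] -6.072365160094184 [ 0.22341375  0.17955349 -1.46031656]
delta tool [ 0.0002 -0.0002  0.0122] yaw -6.07
```

>>> {"api": "send_rows", "payload": {
  "increments": [
    [0,0,0,0.003,0],
    [0,0,0,0.003,0],
    [0,0,0,0.003,0],
    [0,0,0,0,0]
  ]
}}

```text
clock: 24.92
position: [0.494, 0.3256, 0.0181]
ee_rot: [0.0, 0.999, -0.053, -0.0]
contact_force: [-0.0, 0.4, -0.9]
width: 0.0233
```

>>> {"api": "send_rows", "payload": {
  "increments": [
    [0,0,0,0.001,0],
    [0,0,0,0.001,0],
    [0,0,0,0,0]
  ]
}}

```text
clock: 25.3
position: [0.4941, 0.3256, 0.0162]
ee_rot: [0.0, 0.999, -0.053, -0.0]
contact_force: [0.2, 0.1, -1.4]
width: 0.0231
```

Run:
```python
from h import *
p,R,s=tool();print(p,s['contact_force'])
sc=manip.get_image('scene')
cv2.imwrite('pics/s9.png',cv2.resize(sc[210:310,340:460][:,:,::-1],None,fx=6,fy=6,interpolation=cv2.INTER_CUBIC))
```

```text
[0.49406841 0.32559023 0.01616821] [ 0.18539358  0.12645883 -1.43688966]
```

View pics/s9.png

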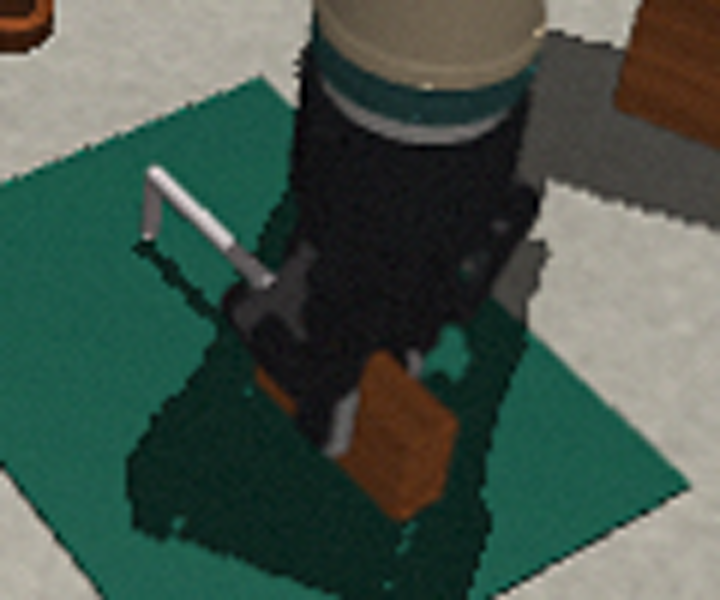

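Nearly down: the tip sits just above its shadow at (148,238). I lower the last bit until I feel contact.

>>> {"api": "send_rows", "payload": {
  "increments": [
    [0,0,0,0.001,0],
    [0,0,0,0,0]
  ]
}}

```text
clock: 25.6
position: [0.4941, 0.3256, 0.0152]
ee_rot: [0.0, 0.999, -0.053, -0.0]
contact_force: [-0.2, 0.2, -0.4]
width: 0.0231
```

>>> {"api": "send_rows", "payload": {
  "increments": [
    [0,0,0,0.001,0],
    [0,0,0,0,0]
  ]
}}

```text
clock: 25.85
position: [0.4942, 0.3257, 0.015]
ee_rot: [-0.0, 0.999, -0.053, 0.0]
contact_force: [-1.5, -0.8, 5.1]
width: 0.0231
```

>>> {"api": "send_rows", "payload": {
  "increments": [
    [0.5,0,0,0,0],
    [0.7,0,0,0,0],
    [1,0,0,0,0],
    [1,0,0,0,0],
    [1,0,0,0,0],
    [1,0,0,0,0]
  ],
  "squeeze": 30
}}

```text
clock: 26.6
position: [0.4941, 0.3256, 0.0142]
ee_rot: [0.0, 0.999, -0.053, 0.0]
contact_force: [-0.1, 0.4, -0.1]
width: 0.0854
```

>>> {"api": "send_rows", "payload": {
  "increments": [
    [1,0,0,-0.01,0],
    [1,0,0,-0.02,0],
    [1,0,0,-0.04,0],
    [1,0,0,-0.05,0],
    [1,0,0,-0.05,0],
    [1,0,-0.05,0,0],
    [1,0,-0.05,0,0],
    [1,0,0,0,0]
  ]
}}

```text
clock: 27.6
position: [0.5048, 0.4283, 0.1847]
ee_rot: [-0.001, 0.999, -0.051, 0.001]
contact_force: [-0.2, -0.5, 0.8]
width: 0.085
```

Run:
```python
from h import *
p,R,s=tool();print(p,s['contact_force'],s['width'],s['clock'])
sc=manip.get_image('scene');t=manip.get_image('top')
cv2.imwrite('pics/s10.png',sc[:,:,::-1]);cv2.imwrite('pics/t10.png',t[:,:,::-1])
cs=manip.calibration('scene')
```

```text
[0.50477769 0.42834141 0.18474161] [-0.19921695 -0.51038351  0.78388522] 0.08495808866887308 27.6
```

View pics/s10.png

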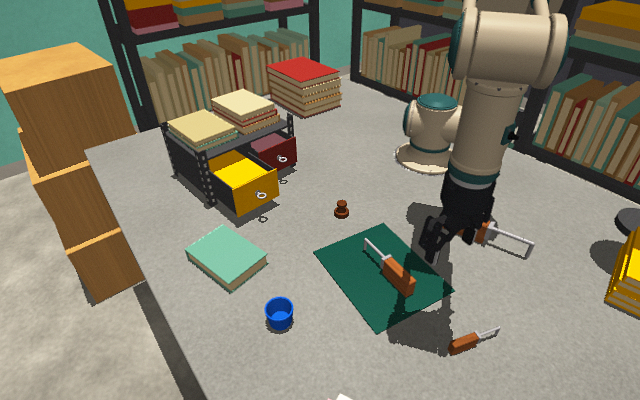

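View pics/t10.png

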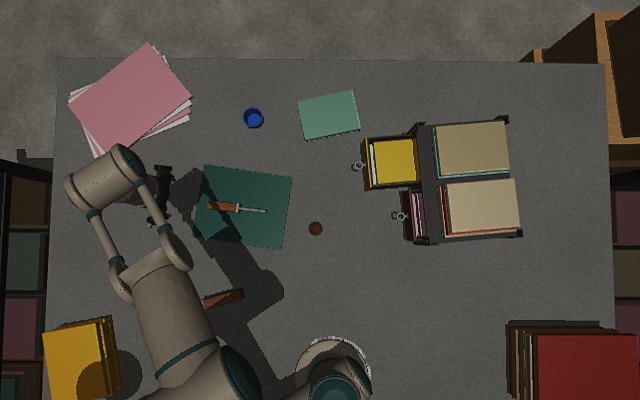

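Run:
```python
from h import *
ct=manip.calibration('top')
f=lambda p:((p[0]+.5)/5-.5+370,(p[1]+.5)/5-.5+110)
A=plane(ct,[f((240,65)),f((692,28))],.185);print(A,np.linalg.norm(A[0]-A[1]))
r=plane(ct,[(358.3,165.8)],.079)[0];u=np.array([np.sin(np.radians(5.4)),-np.cos(np.radians(5.4)),0])
print('ring',r,'ring x in rack ~',(r-A[1])@u+.12,(r-A[0])@u-.12)
t0=cv2.imread('pics/top0.png').astype(int);t1=cv2.imread('pics/t10.png').astype(int)
for n,(x0,y0,x1,y1) in dict(red=(388,192,428,245),ledger=(290,85,370,145),cup=(238,100,270,135),stamp=(303,216,330,242)).items():
    print(n,(abs(t0-t1)[y0:y1,x0:x1].max(2)>40).sum())
```

```text
[[ 0.70809364 -0.2149338   0.185     ]
 [ 0.73105638 -0.45539979  0.185     ]] 0.24155989763116353
ring [ 0.608899   -0.06978212  0.079     ] ring x in rack ~ -0.2754023113187269 -0.27384252412170396
red 0
ledger 49
cup 0
stamp 0
```

Run:
```python
from h import *
for n in('top0','t10'):
    im=cv2.imread(f'pics/{n}.png')[:,:,::-1]
    m=mask(im,(70,40,60),(95,255,255),(285,80,375,150));M=cv2.moments(m,True);print(n,M['m00'],M['m10']/M['m00'],M['m01']/M['m00'])
    k=max(cv2.findContours(mask(im,(5,100,60),(20,255,255),(190,160,290,240)),0,1)[0],key=cv2.contourArea);print(cv2.minAreaRect(k))
d=(abs(cv2.imread('pics/top0.png').astype(int)-cv2.imread('pics/t10.png').astype(int))[85:145,290:370].max(2)>40);y,x=np.nonzero(d);print(x.min()+290,x.max()+290,y.min()+85,y.max()+85)
```

```text
top0 2347.0 328.2505325948019 115.13378781423093
((220.8292694091797, 207.0365753173828), (28.38090705871582, 8.061501502990723), 6.34019136428833)
t10 2344.0 328.21245733788396 115.13523890784982
((225.28463745117188, 206.2230987548828), (19.721521377563477, 8.062257766723633), 7.125016689300537)
360 369 137 144
```

>>> {"api": "send_rows", "payload": {
  "increments": [
    [1,0,0,0,0],
    [1,0,0,0,0]
  ]
}}

```text
clock: 27.95
position: [0.5048, 0.424, 0.1845]
ee_rot: [0.0, 0.999, -0.054, 0.0]
contact_force: [0.7, -1.0, -0.1]
width: 0.0858
```

```bash
python3 -c "
from rig import manip
print(manip.sign_off())"
```

```text
the job is handed in; nothing more can be done
None
```

I took the middle-sized hook from the mat and lowered its prong into the yellow tray's ring. I drew the tray out about 81 mm until it met its stop. I held it there at about 12 N for about 1.2 s; the highest force read was 12.4 N. Then I unhooked, lowered the hook onto the mat until I felt contact, let go and backed off. I handed the job in at about 28 s; sign-off reported no verdict.

**Last checks:**
- **Yellow tray:** its ring is about 274 mm ahead of the rack's centre (the limit is 240 mm).
- **Hook:** it lies on the mat, in about its starting place. I judged flatness by eye in the last pictures. A shadow covered part of the handle, so its final position was not measured again.
- **Red tray, cup and stamp:** the top picture shows no change in their areas.
- **Ledger:** 49 pixels changed in its area, but they are at the corner next to the drawn-out tray. Its centre moved less than 0.1 pixel.

**Disagreement:** the views put the ring's centre up to about 6 mm apart before insertion. I settled this by comparing prong and ring in the same pictures and lowering in small steps while watching the force. The prong went in without touching.

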